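# Pack the bath caddy

## Robot

A 6-joint arm with a two-finger parallel gripper is mounted at the origin on the work surface. World frame = base frame: x ahead of the robot, y to its left, z up, the work surface at z = 0. Lengths are in mm, angles in rad, forces in N, time in s.
With the tool pointing down it reaches from about 400 to 825 mm from the base axis. Payload 7 kg.
Tool frame: the origin (TCP) lies at the centre of the arm's flange, where the gripper is bolted on; the fingertips stand 173 mm ahead of it and the grasp point (between the pads) lies 155 mm ahead of it; z points along the fingers, y is the line along which they close (so a half turn about z gives the same grasp; the last joint's range is limited). The gripper opens to 85 mm and grips with 20 to 120 N. Pads are 22 mm wide; open, the fingers measure 114 mm over their backs; the gripper's body (76 mm by 85 mm) begins 54 mm behind the grasp point. The pads swing forward as they close: fully open they stand 13 mm farther back than shut.
Start: joints at [-0.911, 0.359, 0.012, 0, -1.224, -0.288], TCP at [245.196, -628.868, 404.702] pointing down, gripper open.
Joint ranges: [-3.07, 3.07], [-1.43, 2.12], [-1.02, 1.25], [-3.03, 1.67], [-3.05, -0], [-3.03, 3.03]. Speed limits (rad/s): [2.39, 2.39, 3.01, 3.14, 3.14, 3.14].

## Interface

Orientations are given as a unit quaternion [x, y, z, w].
In Python, from station import sensors, viewer, ctrl, nets gives the robot as it stands.
- The arm moves only by the tool drive_tool, never from a script. Its argument "moves" is text: rows parted by semicolons, each of 7 numbers parted by spaces: the shift along the tool's x, y, z each as a share of 200 mm, from -1 to 1, then the turn, a rotation vector about the tool's x, y, z each as a share of 180 degrees, from -1 to 1, then the gripper's target within -1 to 1 (fully open at 1, half-way at 0, shut at -1). A call has 1 to 5 rows; each row is the pose to reach, as a shift and turn from the pose commanded when the call began, along the tool's axes at that moment, turning the shorter way round; what a row does not reach only later rows make up. A row lasts 1/8 s, in which the tool goes at most 62.5 mm and 10.7 degrees, less where a joint would pass 70% of its speed; a pose out of reach is approached as far as the arm can. A call with a number of a shift or a turn outside -1 to 1 is refused whole. A call with a gripper value outside its range is refused whole. The fingers move at their own pace and stop on an object; "newtons" is the grip in N (left out, the last holds). Time passes only in rows, so rows that repeat a pose let the fingers close. It gives the time, the measured TCP pose, the force, the opening and the grip force at its end, in the units of the state.
- sensors.observe(): the state, without advancing time (a new reading comes with each control period).
- viewer.capture(name): name is "scene" or "top" or "wrist"; returns a dict with "image" (384x512x3 uint8, red, green, blue), "K" (3x3 intrinsics, pixels), "extrinsics" (4x4, takes a point from camera to world coordinates). Camera axes: x right, y down, z forward; pixel columns grow to the right and rows downward; lengths in mm; the calibration is good to about 2 mm. A picture is of the moment at which its call begins. There is no depth.
- ctrl.sign_off(): hands the job in; it is judged then, once.
Trained networks look in a picture, given as the dict that the camera call returned (one of the last four; its "shot" number tells which), for a name from the list of things; names that differ only in an ending like _2 or _b are one class to them, and where a whole thing is asked for, a point or a joint stands for the part that bears it (a point fixed in the world has none). Each returns a list of dicts, best first, with "confidence" (0 to 1); they miss things now and then, are a little off and sometimes report something else, mostly with a low value. They report only what shows in the picture. A call takes as long as a camera call. They do not tell look-alikes from the thing itself.
- nets.search_frame(picture, label): "centre" ([x, y, z] in mm, in world coordinates, good to about 4 mm: the middle of the surface that is visible of it).
- nets.outline_of(picture, label): "pixels" (384x512 bool, what is visible of it).
The state is a dict: "clock": time; "qpos": joint angles; "dq": joint speeds; "joint_efforts": joint torques, N m; "ee_pos": TCP position; "orientation": TCP orientation; "contact_force": force on the tool from outside, world axes, zero at the start; "ft_torque": the same for the moment, N m; "opening": opening from 0.0 (shut) to 1.0 (fully open); "gripper_force": force on a finger pad.
Only numpy, scipy, OpenCV 4.12 (cv2) and the standard library are available. Lean on these libraries where they do the work, as an engineer would, in place of code of your own. Each camera call takes 0.05 s, during which the arm holds its last target. There are 200 camera calls.

## Task

Gather my washing things into the teal caddy: first seat the green honeycomb soap rack on the two pins of its bay, fully down and flat, and only then lay the pink soap flat and lengthwise on the middle of the rack; the blue-lidded tin goes upright inside the orange ring, and the white comb lengthwise in the middle of the two blue saddles, between their lips (tin and comb at any time). The black comb, the red-lidded tin and the grey pumice stone are not mine: leave them where they are.

Things in the scene. Friction and masses are not known exactly. Their poses are not given: they have to be found in the camera images.
- rack_c (a point): Soap rack to be moved: green plastic slab with a dark honeycomb pattern on top, 100 x 56 x 18 mm, with two round through holes of 16 mm diameter on its long centre line, 36 mm either side of the centre. The point is its centre, 9 mm above its underside; x along the 100 mm, y along the 56 mm, z up. About 60 g.
- soap_c (a point): Soap to be moved: pink bar with rounded edges, 70 x 44 x 28 mm. The point is its centre, 14 mm above its underside; x along the 70 mm, y along the 44 mm. About 100 g.
- tin_blue_c (a point): Tin to be moved: closed round aluminium tin with a blue lid, 40 mm high; the lid (upper 16 mm) is 56 mm in diameter, the body below 53 mm. The point is its centre, 20 mm above its underside; z up. About 90 g.
- comb_white_c (a point): Comb to be moved: white plastic comb lying flat, 120 x 32 x 10 mm, may be gripped across its 32 mm width. The point is its centre, 5 mm above its underside; x along the 120 mm, y across (spine at +y, teeth at -y). About 30 g.
- bay_pins: Rack's place: fixed caddy bay, a pale plate 156 (x) x 116 mm with two upright black pins, 8 mm thick with tapered tips, 14 mm high above its floor, 36 mm either side of the centre along its x axis. The three bays lie side by side along y (120 mm pitch, any order) in a teal tray with a rim 2 mm above their floors. Origin: centre of the plate's underside; floor 6 mm above it, 10 mm above the ledge.
- bay_round: Tin's place: fixed caddy bay, the same plate, with an orange ring round its centre, 76 mm inside and 84 mm outside diameter, 8 mm high above the floor. Origin: centre of the plate's underside; the floor, on which the tin stands, is 6 mm above it.
- bay_saddles: Comb's place: fixed caddy bay, the same plate, with two blue saddles 42 mm either side of the centre along x, each a bar 14 mm (x) by 68 mm (y), top 14 mm above the origin, with a lip at each end 8 mm higher, 52 mm between the lips. The comb lies along x across both saddle tops; between the saddles there is room for fingers. Origin: centre of the plate's underside.
- comb_black_c (a point): Look-alike, not to be moved: black comb of the same shape as the white one, 120 x 32 x 10 mm. The point is its centre, 5 mm above its underside.
- tin_red_c (a point): Look-alike, not to be moved: tin with a red lid, otherwise the same as the blue-lidded one, 56 mm in diameter, 40 mm high. The point is its centre, 20 mm up.
- pumice_c (a point): Look-alike, not to be moved: dark grey pitted pumice stone of the same shape as the soap, 70 x 44 x 28 mm. The point is its centre, 14 mm up.
Mind the look-alikes: they are no part of the job. Leave any yellow look-alike of the part that bears soap_c alone.

How it is judged:
By the outcome, as a careful person would: the job done as asked, in the order asked, and still so for the second after the job is handed in, with the robot touching nothing.
It also fails if it takes over 112 s, if anything falls off the work surface, if the arm or the gripper's body presses on something with over 40 N, if the wrist force passes 120 N, or if a joint passes its speed limit or range.

## Working session

There is one attempt and no reset: what is moved stays moved. The work goes in short steps, Python scripts to look and compute and a tool call to move; the robot and the scene stay as the last step left them, time stands still between calls to the robot, and variables do not carry over. Pictures are saved under pics/ and viewed, at most 14 in all, crops included, and the job is handed in when it is done.

Besides the shell and the picture viewer there is one more tool, called after ">>>" as a command line: name --argument value ..., lists and objects as JSON in quotes. drive_tool: Moves the arm, as the interface text tells. Shift numbers are shares of 200 mm and turn numbers shares of 180 degrees, none past 1 either way. Its arguments: {"type":"object","properties":{"moves":{"type":"string"},"newtons":{"type":"number"}},"required":["moves"]}

```bash
mkdir -p pics; ls
cat > h.py <<'E'
import numpy as np, cv2
from station import sensors, viewer, ctrl, nets
def save(p,n): cv2.imwrite('pics/'+n+'.png',cv2.cvtColor(p['image'],cv2.COLOR_RGB2BGR))
def ray(p,uv,z):
    "pixel -> world point at height z"
    T=p['extrinsics'];d=T[:3,:3]@np.linalg.inv(p['K'])@[uv[0],uv[1],1];o=T[:3,3]
    return o+d*(z-o[2])/d[2]
def plane(p,m,z):
    "mask -> world outline at height z: minAreaRect centre,size,angle of long side"
    m=m.astype(np.uint8);c=max(cv2.findContours(m,0,2)[0],key=cv2.contourArea)[:,0]
    w=np.array([ray(p,u,z)[:2] for u in c],np.float32)
    (cx,cy),(a,b),t=cv2.minAreaRect(w)
    if a<b: a,b,t=b,a,t+90
    return np.round([cx,cy,a,b,(t+90)%180-90],1)
E
python3 - <<'E'
from h import *
print(sensors.observe())
for n in('top','scene'):
    p=viewer.capture(n);save(p,n+'0');print(n,p['extrinsics'].round(2).tolist(),p['K'].round(1).tolist())
    for l in 'rack_c soap_c tin_blue_c comb_white_c bay_pins bay_round bay_saddles comb_black_c tin_red_c pumice_c'.split():
        print(l,[(d['centre'] if isinstance(d['centre'],list) else d['centre'].round().tolist(),round(d['confidence'],2)) for d in nets.search_frame(p,l)])
E
```

```text
pics
{'clock': 0.0, 'qpos': array([-9.10923309e-01,  3.59406684e-01,  1.10628144e-02, -3.38790645e-04,
       -1.22407707e+00, -2.88116609e-01]), 'dq': array([-0.00023925, -0.00010391, -0.0006622 , -0.00035738,  0.00048874,
        0.00017337]), 'joint_efforts': array([-7.52107353e-04, -5.83322918e+01,  2.93405807e+01,  6.93660289e+00,
       -6.12565025e-03, -7.37418276e-06]), 'ee_pos': array([ 245.13843101, -628.71523805,  403.75439495]), 'orientation': array([-1.84752919e-01,  9.82784653e-01,  7.95449014e-04, -2.29063765e-04]), 'contact_force': array([ 0.11380037,  0.40731567, -0.02710729]), 'ft_torque': array([-0.03389274,  0.01197925, -0.03697965]), 'gripper_force': 0.0, 'opening': 1.0005996619351976}
top [[0.08, -0.97, 0.23, 386.36], [-1.0, -0.08, 0.02, -42.14], [0.0, -0.23, -0.97, 1022.87], [0.0, 0.0, 0.0, 1.0]] [[364.5, 0.0, 258.5], [0.0, 364.5, 195.0], [0.0, 0.0, 1.0]]
rack_c [([602.5, -96.3, 20.6], 0.58)]
soap_c [([758.0, -330.3, 29.5], 0.86), ([716.3, 29.6, 26.4], 0.83), ([829.2, 67.4, 25.1], 0.74), ([604.6, 51.8, 30.6], 0.58)]
tin_blue_c [([597.1, -225.1, 43.0], 0.63)]
co
[... 444 characters left out ...]
], [0.01, -0.75, -0.66, 776.29], [0.0, 0.0, 0.0, 1.0]] [[445.3, 0.0, 260.5], [0.0, 445.3, 195.0], [0.0, 0.0, 1.0]]
rack_c [([607.9, -92.6, 19.9], 0.79), ([445.9, 58.6, 7.5], 0.48)]
soap_c [([838.5, 72.2, 27.6], 0.93), ([723.5, 33.8, 30.0], 0.7), ([619.2, 59.9, 30.3], 0.65), ([769.1, -324.1, 24.3], 0.56)]
tin_blue_c [([616.3, -222.1, 34.7], 0.87)]
comb_white_c [([448.7, 58.8, 10.4], 0.77), ([615.4, -352.0, 24.2], 0.24)]
bay_pins [([605.8, 283.9, 10.8], 0.72), ([369.4, 290.7, 11.5], 0.63)]
bay_round [([608.7, 284.2, 9.5], 0.67)]
bay_saddles [([485.6, 293.2, 12.1], 0.59)]
comb_black_c [([446.3, -92.0, 7.6], 0.69)]
tin_red_c [([444.1, -333.1, 40.3], 0.7)]
pumice_c [([617.9, -352.9, 24.3], 0.53)]
```

View pics/top0.png

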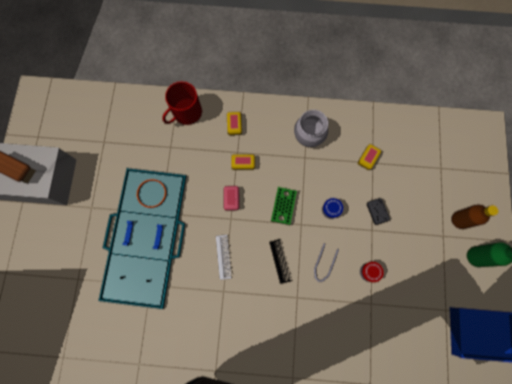

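View pics/scene0.png

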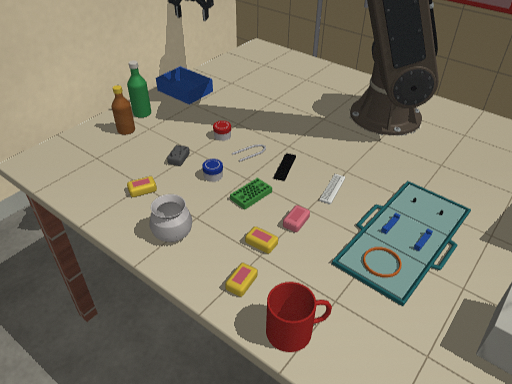

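The top view shows the following, by pixel:
- **Mine:** pink soap at (232,198), green rack at (285,206), blue tin at (333,208), white comb at (223,257).
- **Tray:** at (145,237), with pins at (122,277) and (148,280), saddles at (128,233) and (159,237), and the ring at (152,193).

What could be mistaken for what:
- **Soap:** pink bar (232,198), against yellow bars with pink tops (235,123), (243,161), (370,156) and the pumice (378,211). I choose the pink bar.
- **Tin:** blue (333,208), against red (373,271).
- **Comb:** white (223,257), against black (281,261).

Run:
```python
from h import *
W=sensors.observe()
from scipy.spatial.transform import Rotation as R
p=viewer.capture('wrist');T=np.eye(4);T[:3,:3]=R.from_quat(W['orientation']).as_matrix();T[:3,3]=W['ee_pos']
print('tool->cam',(np.linalg.inv(T)@p['extrinsics']).round(3).tolist(),p['K'].round(1).tolist())
p=viewer.capture('top')
cv2.imwrite('pics/crop.png',cv2.resize(cv2.cvtColor(p['image'][140:310,95:405],cv2.COLOR_RGB2BGR),None,fx=2.5,fy=2.5,interpolation=cv2.INTER_CUBIC))
for n in('top','scene'):
    p=viewer.capture(n)
    for l,z in dict(rack_c=18,soap_c=28,tin_blue_c=40,comb_white_c=10,bay_pins=10,bay_round=10,bay_saddles=10).items():
        print(n,l,[(round(d['confidence'],2),plane(p,d['pixels'],z).tolist()) for d in nets.outline_of(p,l)])
```

```text
tool->cam [[-0.001, -0.946, -0.326, 83.0], [1.0, -0.001, -0.0, -0.548], [-0.0, -0.326, 0.946, 30.279], [0.0, 0.0, 0.0, 1.0]] [[333.3, 0.0, 253.9], [0.0, 333.3, 190.1], [0.0, 0.0, 1.0]]
top rack_c [(0.7, [598.5, -97.0, 104.5, 61.3, -8.0]), (0.37, [435.9, -345.7, 62.7, 52.9, -85.4])]
top soap_c [(0.89, [607.4, 50.1, 74.9, 42.3, 5.3]), (0.72, [759.7, -333.0, 77.1, 47.2, -27.7]), (0.69, [713.6, 28.8, 66.2, 45.1, -85.4])]
top tin_blue_c [(0.94, [595.3, -228.7, 58.2, 50.0, -42.0])]
top comb_white_c [(0.66, [441.6, 58.3, 118.8, 31.5, 11.0])]
top bay_pins [(0.64, [364.8, 290.1, 162.5, 119.9, 87.8])]
top bay_round [(0.93, [605.1, 279.1, 159.9, 119.2, 87.7]), (0.7, [602.6, -235.0, 62.2, 55.5, -42.0])]
top bay_saddles [(0.88, [483.7, 283.4, 163.1, 120.2, 89.3])]
scene rack_c [(0.91, [606.4, -90.6, 113.8, 72.9, -8.3]), (0.33, [612.5, 54.1, 89.1, 50.7, 6.9])]
scene soap_c [(0.97, [620.7, 59.8, 86.1, 49.0, 6.2]), (0.92, [729.3, 36.7, 77.3, 57.5, -86.6]), (0.88, [843.3, 73.3, 78.3, 49.1, 7.6]), (0.58, [775.4, -318.2, 76.1, 72.5, 62.1])]
scene tin_blue_c [(0.6, [618.5, -214.7, 101.2, 53.9, 43.4])]
scene comb_white_c []
scene bay_pins [(0.66, [366.7, 289.5, 157.7, 120.8, 88.7]), (0.33, [486.9, 285.7, 158.2, 122.2, 88.1])]
scene bay_round [(0.97, [606.0, 280.9, 157.2, 118.3, 86.7]), (0.68, [451.0, -93.1, 127.1, 32.8, 19.3])]
scene bay_saddles [(0.75, [487.4, 287.0, 157.4, 122.4, 88.0])]
```

View pics/crop.png

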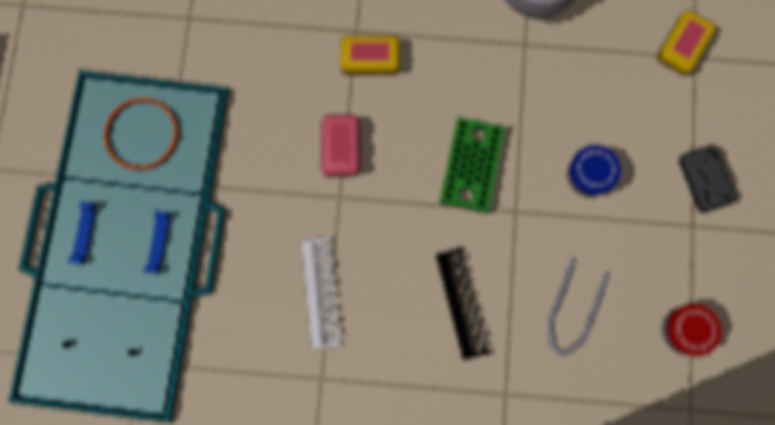

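The crop confirms the choices: pink bar at crop (340,145), green rack (475,165), blue-lidded tin (597,170), white comb (322,293). Before the first move I'll check how close the bottles are to the path.

```bash
cat >> h.py <<'E'
from scipy.spatial.transform import Rotation as R
def psi():
    "deg, heading of tool y"
    y=R.from_quat(sensors.observe()['orientation']).as_matrix()[:,1];return np.degrees(np.arctan2(y[1],y[0]))
def go(x,y,z,ps):
    "shares to reach TCP x,y,z with tool y at heading ps (tool down)"
    s=sensors.observe();M=R.from_quat(s['orientation'])
    d=M.inv().apply(np.array([x,y,z])-s['ee_pos'])/200
    t=np.radians(ps);G=np.array([[-np.sin(t),np.cos(t),0],[np.cos(t),np.sin(t),0],[0,0,-1.]])
    r=(M.inv()*R.from_matrix(G.T)).as_rotvec()/np.pi
    print('shift',d.round(4),'turn',r.round(4),'mm',round(np.linalg.norm(d)*200),'psi',round(psi(),1))
E
python3 - <<'E'
from h import *
p=viewer.capture('scene')
b=ray(p,(141,117),0);print('green base',b)
# height: point on ray to cap closest to the vertical above base
T=p['extrinsics'];d=T[:3,:3]@np.linalg.inv(p['K'])@[133,64,1];o=T[:3,3]
k=((b-o)[:2]@d[:2])/(d[:2]@d[:2]);print(o+k*d)
go(540,-60,404,82)
E
```

```text
green base [ 522.87529727 -620.16896596    0.        ]
[ 518.23871942 -616.83934358  183.13015501]
shift [-2.4066  2.1144  0.0035] turn [-0.     -0.      0.1628] mm 641 psi 111.3
```

>>> drive_tool --moves "-0.8 0.705 0 0 0 0 1;-0.8 0.705 0 0 0 0 1;-0.8 0.705 0 0 0 0 1;-0.8 0.705 0 0 0 0 1"

```text
clock: 2.55
ee_pos: [343.9, -436.9, 405.3]
orientation: [-0.186, 0.983, -0.0, 0.0]
contact_force: [0.0, -0.2, 0.3]
opening: 0.998
gripper_force: 0.0
```

>>> drive_tool --moves "-0.8 0.705 0 0 0 0 1;-0.8 0.705 0 0 0 0 1;-0.8 0.705 0 0 0 0 1;-0.8 0.705 0 0 0 0 1"

```text
clock: 3.05
ee_pos: [441.8, -247.4, 405.2]
orientation: [-0.186, 0.983, -0.0, 0.001]
contact_force: [-0.5, 0.0, -0.6]
opening: 1.001
gripper_force: 0.0
```

>>> drive_tool --moves "-0.8 0.705 0 0 0 0.16 1;-0.8 0.705 0 0 0 0.16 1;-0.8 0.705 0 0 0 0.16 1;-0.8 0.705 0 0 0 0.16 1;-0.8 0.705 0 0 0 0.16 1"

```text
clock: 3.68
ee_pos: [539.8, -58.1, 404.5]
orientation: [0.064, 0.998, -0.0, -0.0]
contact_force: [0.0, -0.4, -0.7]
opening: 0.999
gripper_force: 0.0
```

Run:
```python
from h import *
go(540,-60,404,82)
p=viewer.capture('wrist');save(p,'w1');s=sensors.observe();print(s['clock'],s['qpos'].round(2),s['contact_force'].round(1))
for l,z in dict(rack_c=18,soap_c=28,tin_blue_c=40,comb_white_c=10).items():
    print(l,[(round(d['confidence'],2),plane(p,d['pixels'],z).tolist(),np.argwhere(d['pixels']).mean(0).round().tolist()) for d in nets.outline_of(p,l)])
```

```text
shift [-0.0022 -0.0094  0.0025] turn [-0.     -0.      0.0038] mm 2 psi 82.7
3.725 [ 0.25  0.14 -0.28 -0.   -1.15 -1.95] [-0.6 -1.1  0.4]
rack_c [(0.79, [598.0, -97.1, 106.6, 58.1, -7.5], [207.0, 227.0]), (0.72, [482.6, 200.1, 113.0, 18.4, 6.7], [79.0, 505.0])]
soap_c [(0.94, [604.6, 49.6, 75.6, 46.5, 6.4], [201.0, 357.0]), (0.9, [710.9, 15.3, 55.5, 46.9, 2.9], [285.0, 331.0]), (0.7, [805.5, 46.6, 46.2, 18.9, 6.9], [343.0, 358.0]), (0.62, [720.6, -324.2, 31.3, 13.5, -52.6], [321.0, 65.0])]
tin_blue_c [(0.75, [594.4, -224.0, 74.2, 52.8, -54.7], [226.0, 110.0])]
comb_white_c [(0.93, [450.8, 59.1, 107.7, 33.5, 12.1], [52.0, 358.0])]
```

View pics/w1.png

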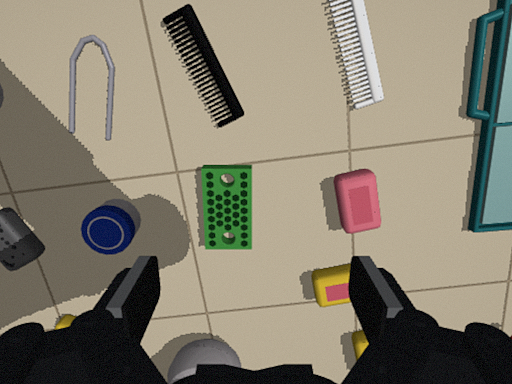

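The wrist view shows the rack at (227,207), pink soap (357,201), white comb (355,50) with its spine toward +y, and blue tin (108,229). The net outlines agree with these, apart from a few false hits. I'll go for the rack first.

Run:
```python
from h import *
go(601,-98,174,82.5)
```

```text
shift [-0.3348 -0.1413  1.1542] turn [ 0.      0.     -0.0003] mm 242 psi 82.4
```

>>> drive_tool --moves "-0.335 -0.141 0 0 0 0 1;-0.335 -0.141 0.3 0 0 0 1;-0.335 -0.141 0.6 0 0 0 1;-0.335 -0.141 0.85 0 0 0 1;-0.335 -0.141 0.85 0 0 0 1"

```text
clock: 4.55
ee_pos: [599.6, -98.3, 231.2]
orientation: [0.066, 0.998, -0.001, -0.004]
contact_force: [-0.1, -0.3, 0.9]
opening: 1.001
gripper_force: 0.0
```

>>> drive_tool --moves "0 0 0.15 0 0 0 1;0 0 0.3 0 0 0 1;0 0 0.3 0 0 0 1;0 0 0.3 0 0 0 -0.2;0 0 0.3 0 0 0 -0.2" --newtons 30

```text
clock: 5.18
ee_pos: [602.4, -97.1, 177.2]
orientation: [0.065, 0.998, 0.0, 0.002]
contact_force: [0.7, -0.4, 4.8]
opening: 0.648
gripper_force: 30.6
```

>>> drive_tool --moves "0 0 0 0 0 0 -0.2;0 0 0 0 0 0 -0.2;0 0 0 0 0 0 -0.2;0 0 0 0 0 0 -0.2"

```text
clock: 5.68
ee_pos: [602.4, -97.1, 177.2]
orientation: [0.065, 0.998, 0.0, 0.002]
contact_force: [-1.3, -0.9, 6.3]
opening: 0.647
gripper_force: 30.8
```

>>> drive_tool --moves "0 0 -0.3 0 0 0 -0.2;0 0 -0.6 0 0 0 -0.2;0 0 -0.9 0 0 0 -0.2;0 0 -0.9 0 0 0 -0.2"

```text
clock: 6.18
ee_pos: [602.7, -97.2, 362.3]
orientation: [0.065, 0.998, 0.001, 0.006]
contact_force: [0.3, -0.1, -0.8]
opening: 0.642
gripper_force: 33.4
```

Run:
```python
from h import *
p=viewer.capture('wrist');save(p,'w2');s=sensors.observe();print(s['clock'],s['ee_pos'],s['contact_force'].round(1),s['opening'])
zt=s['ee_pos'][2]-177+18
for d in nets.outline_of(p,'rack_c'): print(round(d['confidence'],2),plane(p,d['pixels'],zt),np.argwhere(d['pixels']).mean(0))
go(380,280,357,178)
```

```text
6.225 [601.71150183 -97.0988559  358.8925805 ] [-1.1 -0.1 -0.3] 0.6452241683881625
0.63 [601.5 -97.1 107.8  58.5  -7.6] [246.67712443 253.53216995]
shift [ 1.3425  1.7248 -0.0042] turn [-5.000e-04  1.100e-03 -5.306e-01] mm 437 psi 82.5
```

View pics/w2.png

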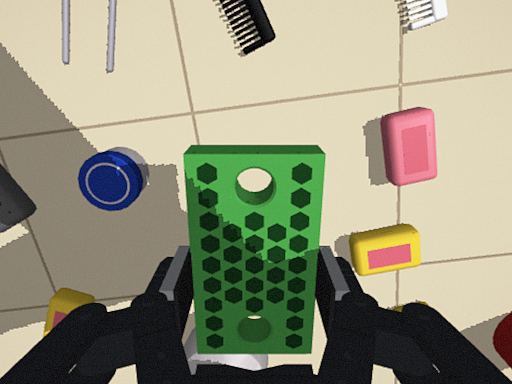

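The rack is held with its top-face corners near (185,154), (325,154), (313,353), (197,353), and both holes are visible. I'll solve its pose in the tool frame.

Run:
```python
from h import *
# image down = rack +x, right = +y ; top face z=0
P=np.array([[-50,-28,0],[-50,28,0],[50,28,0],[50,-28,0]],float)
I=np.array([[185,154],[325,154],[313,353],[197,353]],float)
img=cv2.imread('pics/w2.png');hsv=cv2.cvtColor(img,cv2.COLOR_BGR2HSV)
I=cv2.cornerSubPix(cv2.cvtColor(img,6),I.astype(np.float32)[:,None],(4,4),(-1,-1),(3,30,.01))[:,0].astype(float);print(I.round(1).tolist())
K=np.array([[333.3,0,253.9],[0,333.3,190.1],[0,0,1]])
ok,rv,t=cv2.solvePnP(P,I,K,None)
C=np.array([[-.001,-.946,-.326,83],[1,-.001,0,-.548],[0,-.326,.946,30.279],[0,0,0,1]])
C[:3,:3]=R.from_matrix(C[:3,:3]).as_matrix()
print('top centre in tool',(C@np.r_[t.ravel(),1]).round(1)); M=C[:3,:3]@cv2.Rodrigues(rv)[0];print(M.round(3))
print('reproj',np.abs(cv2.projectPoints(P,rv,t,K,None)[0][:,0]-I).max())
```

```text
Traceback (most recent call last):
cv2.error: OpenCV(4.12.0) :-1: error: (-5:Bad argument) in function 'cornerSubPix'
> Overload resolution failed:
>  - Layout of the output array corners is incompatible with cv::Mat
>  - Expected Ptr<cv::UMat> for argument 'corners'
```

Run:
```python
from h import *
P=np.array([[-50,-28,0],[-50,28,0],[50,28,0],[50,-28,0]],float)
I=np.array([[185,154],[325,154],[313,353],[197,353]],float)
img=cv2.imread('pics/w2.png')
c=np.ascontiguousarray(I.astype(np.float32).reshape(-1,1,2))
I2=cv2.cornerSubPix(cv2.cvtColor(img,6),c,(4,4),(-1,-1),(3,30,.01)).reshape(-1,2).astype(float);print(I2.round(1).tolist())
K=np.array([[333.3,0,253.9],[0,333.3,190.1],[0,0,1]])
C=np.array([[-.001,-.946,-.326,83],[1,-.001,0,-.548],[0,-.326,.946,30.279],[0,0,0,1]])
for J in(I,I2):
    ok,rv,t=cv2.solvePnP(P,J,K,None)
    M=C[:3,:3]@cv2.Rodrigues(rv)[0]
    print('top centre in tool',(C@np.r_[t.ravel(),1]).round(1),M.round(3).tolist(),np.abs(cv2.projectPoints(P,rv,t,K,None)[0][:,0]-J).max().round(2))
```

```text
[[182.8, 153.5], [325.1, 153.5], [310.8, 353.2], [197.3, 353.3]]
top centre in tool [ 3.300e+00 -1.000e-01  1.601e+02  1.000e+00] [[-1.001, -0.0, 0.012], [0.0, 1.0, -0.002], [-0.012, -0.001, -1.001]] 1.23
top centre in tool [  3.8  -0.5 159.1   1. ] [[-1.001, -0.0, -0.0], [-0.0, 1.0, 0.001], [0.0, 0.001, -1.001]] 0.27
```

>>> drive_tool --moves "0.67 0.86 0 0 0 -0.265 -0.2;0.67 0.86 0 0 0 -0.265 -0.2;0.67 0.86 0 0 0 -0.265 -0.2;0.67 0.86 0 0 0 -0.265 -0.2;0.67 0.86 0 0 0 -0.265 -0.2"

```text
clock: 6.9
ee_pos: [489.6, 92.4, 353.9]
orientation: [-0.347, 0.938, 0.0, -0.001]
contact_force: [1.3, 0.4, -0.2]
opening: 0.648
gripper_force: 33.3
```

Run:
```python
from h import *
go(380,280,357,178)
```

```text
shift [-0.1947  1.0686 -0.0151] turn [ 0.0004 -0.0004 -0.2632] mm 217 psi 130.6
```

>>> drive_tool --moves "-0.34 0.27 0 0 0 -0.263 -0.2;-0.34 0.27 0 0 0 -0.263 -0.2;-0.34 0.27 0 0 0 -0.263 -0.2;-0.34 0.27 0 0 0 -0.263 -0.2;-0.34 0.27 0 0 0 -0.263 -0.2"

```text
clock: 7.52
ee_pos: [507.7, 175.9, 353.2]
orientation: [-0.693, 0.721, 0.0, -0.001]
contact_force: [-0.1, -0.4, 0.8]
opening: 0.644
gripper_force: 33.3
```

Run:
```python
from h import *
p=viewer.capture('wrist');save(p,'w3');s=sensors.observe();print(s['clock'],s['ee_pos'],psi());np.savez('w3',K=p['K'],extrinsics=p['extrinsics'])
for l in('bay_pins','bay_round','bay_saddles'):print(l,[(round(d['confidence'],2),plane(p,d['pixels'],10)) for d in nets.outline_of(p,l)])
```

```text
7.575 [507.67015578 175.88638127 353.31030525] 177.90945502317888
bay_pins [(0.79, array([365.2, 279.6, 137.3, 118.9,  87.7]))]
bay_round [(0.77, array([621.3, 267.8, 132. ,  81.8,  87.7]))]
bay_saddles [(0.63, array([433.6, 238.5,  58.5,  17.8,  87.3]))]
```

View pics/w3.png

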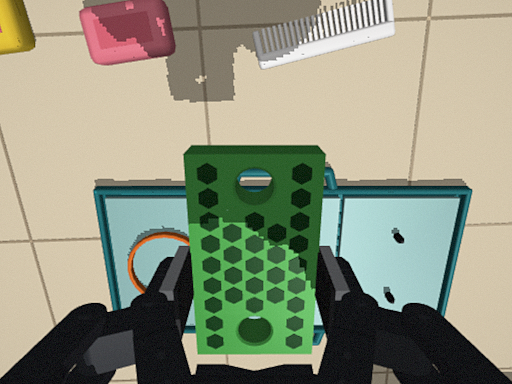

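The tray is in view: pins at about (397,236) and (389,295), and the ring at (163,265). I'll measure the pins from their dark blobs at mid-height.

Run:
```python
from h import *
p=np.load('w3.npz');g=cv2.imread('pics/w3.png',0)
m=(g<60).astype(np.uint8);n,_,st,c=cv2.connectedComponentsWithStats(m)
w=[]
for s,q in zip(st,c):
    if 350<q[0]<420 and 215<q[1]<315 and 10<s[4]<500:
        w.append(ray(p,q,17));print(q.round(1),s,w[-1].round(1))
if len(w)==2:
    d=w[1]-w[0];print('mid',(w[0]+w[1])/2,'dist',np.linalg.norm(d),'ang',np.degrees(np.arctan2(d[1],d[0])))
# floor corners of bay row, plane z=12
for u in[(95,188),(470,188),(443,331),(340,190)]:print(u,ray(p,u,12).round(1))
```

```text
[398.4 237.6] [394 233  10  10  71] [363.7 253.7  17. ]
[389.3 296.8] [385 292   9  11  68] [366.4 325.3  17. ]
mid [365.03586409 289.50041684  17.        ] dist 71.68505591173049 ang 87.81845479045705
(95, 188) [665.2 189.8  12. ]
(470, 188) [296.3 204.6  12. ]
(443, 331) [297.9 378.7  12. ]
(340, 190) [424.2 201.6  12. ]
```

Pin midpoint is (365.0, 289.5) at heading 87.8°, and the measured spacing of 71.7 mm matches the expected 72. The TCP target is (365, 293) at psi 177.8.

Run:
```python
from h import *
go(364.9,293,240,177.8)
```

```text
shift [-0.5534  0.7398  0.5699] turn [ 0.0004 -0.0003 -0.0021] mm 217 psi 177.4
```

>>> drive_tool --moves "-0.553 0.74 0 0 0 -0.002 -0.2;-0.553 0.74 0.1 0 0 -0.002 -0.2;-0.553 0.74 0.4 0 0 -0.002 -0.2;-0.553 0.74 0.57 0 0 -0.002 -0.2;-0.553 0.74 0.57 0 0 -0.002 -0.2"

```text
clock: 8.35
ee_pos: [363.2, 292.0, 237.4]
orientation: [-0.694, 0.72, -0.001, -0.004]
contact_force: [0.1, -0.5, 0.3]
opening: 0.648
gripper_force: 33.3
```

>>> drive_tool --moves "0 0 0 0 0 0 -0.2;0 0 0 0 0 0 -0.2"

```text
clock: 8.6
ee_pos: [365.9, 293.2, 242.3]
orientation: [-0.694, 0.72, 0.0, 0.001]
contact_force: [0.4, 0.9, -0.1]
opening: 0.643
gripper_force: 33.3
```

Run:
```python
from h import *
go(364.9,293,188,177.8)
p=viewer.capture('wrist');save(p,'w4');
cv2.imwrite('pics/w4c.png',cv2.resize(cv2.imread('pics/w4.png')[130:370,150:360],None,fx=2.2,fy=2.2))
```

```text
shift [0.002  0.0056 0.2714] turn [-0.0005  0.0008  0.0002] mm 54 psi 177.8
```

View pics/w4c.png

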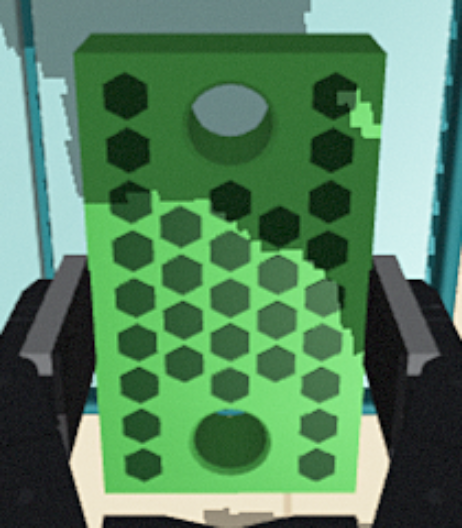

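The rack is still square in the grip, with the bay below it and the pins hidden by the slab. Next I lower it gently.

>>> drive_tool --moves "0.002 0.005 0.1 0 0 0 -0.2;0.002 0.005 0.18 0 0 0 -0.2;0.002 0.005 0.2 0 0 0 -0.2;0.002 0.005 0.22 0 0 0 -0.2"

```text
clock: 9.15
ee_pos: [364.5, 292.7, 197.4]
orientation: [-0.694, 0.72, 0.0, 0.001]
contact_force: [-0.2, 0.8, -0.5]
opening: 0.645
gripper_force: 33.3
```

>>> drive_tool --moves "0 0 0.02 0 0 0 -0.2;0 0 0.04 0 0 0 -0.2;0 0 0.05 0 0 0 -0.2;0 0 0.05 0 0 0 -0.2"

```text
clock: 9.65
ee_pos: [364.0, 292.6, 187.2]
orientation: [-0.694, 0.72, -0.0, 0.0]
contact_force: [-1.6, -1.2, 7.5]
opening: 0.644
gripper_force: 34.2
```

The TCP reads 187.2 against an expected 187–188, with a 7.5 N floor contact, so the rack is seated. Now release, lift and check.

>>> drive_tool --moves "0 0 -0.005 0 0 0 1;0 0 -0.005 0 0 0 1;0 0 -0.005 0 0 0 1;0 0 -0.3 0 0 0 1;0 0 -0.6 0 0 0 1"

```text
clock: 10.28
ee_pos: [363.9, 292.3, 307.5]
orientation: [-0.694, 0.72, -0.0, -0.001]
contact_force: [0.9, 0.8, -0.4]
opening: 1.003
gripper_force: 0.0
```

>>> drive_tool --moves "0.25 0 -0.3 0 0 0 1;0.25 0 -0.3 0 0 0 1;0.25 0 -0.3 0 0 0 1"

```text
clock: 10.65
ee_pos: [362.1, 242.1, 367.3]
orientation: [-0.694, 0.72, 0.0, 0.001]
contact_force: [-0.5, -0.0, -0.9]
opening: 0.997
gripper_force: 0.0
```

Run:
```python
from h import *
p=viewer.capture('wrist');save(p,'w5');np.savez('w5',K=p['K'],extrinsics=p['extrinsics']);s=sensors.observe();print(s['clock'],s['ee_pos'],psi())
for l,z in(('rack_c',28),('bay_saddles',10),('soap_c',28),('comb_white_c',10)):print(l,[(round(d['confidence'],2),plane(p,d['pixels'],z)) for d in nets.outline_of(p,l)])
go(608,50,400,96)
```

```text
10.7 [362.07162457 242.46561292 366.19597434] 177.86262245098575
rack_c [(0.61, array([365.5, 286.6, 103.7,  56.1,  87.8]))]
bay_saddles [(0.97, array([484.3, 285.8, 158.6, 118.6,  87.9]))]
soap_c []
comb_white_c []
shift [ 0.92   -1.2634 -0.1733] turn [-2.000e-04 -1.000e-03  4.551e-01] mm 314 psi 177.9
```

View pics/w5.png

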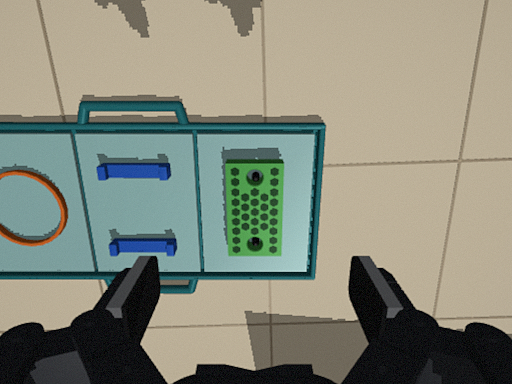

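Both pins show in the rack's holes at (255,177) and (255,243), and the slab sits flat and square to the bay. The soap is next.

>>> drive_tool --moves "0.46 -0.63 -0.1 0 0 0.2275 1;0.46 -0.63 -0.1 0 0 0.2275 1;0.46 -0.63 -0.1 0 0 0.2275 1;0.46 -0.63 -0.1 0 0 0.2275 1"

```text
clock: 11.4
ee_pos: [486.5, 145.2, 385.2]
orientation: [-0.395, 0.919, -0.001, -0.001]
contact_force: [-0.3, -0.3, 0.3]
opening: 0.995
gripper_force: 0.0
```

Run:
```python
from h import *
go(606.5,50.5,300,96)
```

```text
shift [-0.0709 -0.7611  0.4257] turn [-0.0003 -0.0009  0.2249] mm 175 psi 136.5
```

>>> drive_tool --moves "-0.071 -0.761 0.1 0 0 0.225 1;-0.071 -0.761 0.2 0 0 0.225 1;-0.071 -0.761 0.426 0 0 0.225 1;-0.071 -0.761 0.426 0 0 0.225 1;-0.071 -0.761 0.426 0 0 0.225 1"

```text
clock: 12.02
ee_pos: [606.0, 52.4, 299.0]
orientation: [-0.057, 0.998, -0.001, -0.002]
contact_force: [-0.5, 0.2, 0.9]
opening: 1.003
gripper_force: 0.0
```

Run:
```python
from h import *
p=viewer.capture('wrist');save(p,'w6')
for l,z in(('soap_c',28),):print(l,[(round(d['confidence'],2),plane(p,d['pixels'],z)) for d in nets.outline_of(p,l)])
go(606.5,50.5,180,96)
```

```text
soap_c [(0.87, array([605.5,  52.4,  71. ,  43.4,   5.8])), (0.85, array([710. ,  28.8,  67. ,  55.1, -85.5]))]
shift [-0.0021 -0.0124  0.6058] turn [-0.0001 -0.0002  0.0038] mm 121 psi 96.7
```

>>> drive_tool --moves "0 0 0.3 0 0 0.005 1;0 0 0.55 0 0 0.005 1;0 0 0.605 0 0 0.005 1;0 0 0.605 0 0 0.005 1;0 0 0.605 0 0 0.005 -0.4" --newtons 30

```text
clock: 12.75
ee_pos: [606.7, 53.1, 182.9]
orientation: [-0.049, 0.999, 0.0, 0.002]
contact_force: [0.4, 0.5, 0.0]
opening: 0.818
gripper_force: 0.0
```

>>> drive_tool --moves "0 0 0 0 0 0 -0.4;0 0 0 0 0 0 -0.4;0 0 0 0 0 0 -0.4;0 0 0 0 0 0 -0.4"

```text
clock: 13.25
ee_pos: [606.2, 52.7, 182.2]
orientation: [-0.049, 0.999, 0.0, 0.001]
contact_force: [-1.4, 0.8, 7.1]
opening: 0.504
gripper_force: 31.1
```

>>> drive_tool --moves "0 0 -0.3 0 0 0 -0.4;0 0 -0.6 0 0 0 -0.4;0 0 -0.85 0 0 0 -0.4;0 0 -0.85 0 0 0 -0.4"

```text
clock: 13.75
ee_pos: [606.6, 52.6, 356.1]
orientation: [-0.049, 0.999, 0.001, 0.005]
contact_force: [0.1, 0.2, -1.9]
opening: 0.509
gripper_force: 31.5
```

Run:
```python
from h import *
p=viewer.capture('wrist');save(p,'w7');s=sensors.observe();print(s['ee_pos'])
d=nets.outline_of(p,'soap_c')[0];m=d['pixels'].astype(np.uint8);print(d['confidence'],np.argwhere(m).mean(0),cv2.boundingRect(m),plane(p,d['pixels'],s['ee_pos'][2]-180+28))
go(365.2,289.3,320,177.8)
```

```text
[605.72517906  52.47852589 353.13866891]
0.92 [263.5961982  253.68767908] (201, 190, 105, 151) [605.3  52.2  74.7  42.8   5.7]
shift [1.0806 1.2946 0.1556] turn [-0.      0.0006 -0.457 ] mm 339 psi 95.5
```

View pics/w7.png

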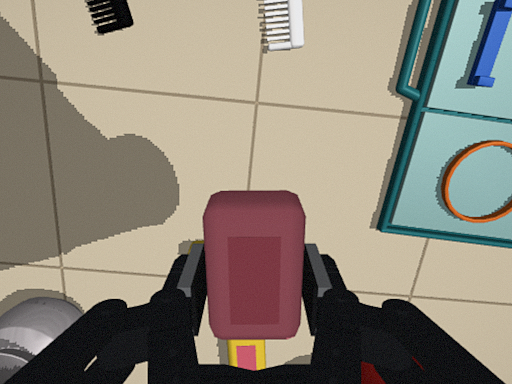

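The soap is held squarely at (254,264). I'll carry it over the rack.

>>> drive_tool --moves "0.54 0.648 0 0 0 -0.228 -0.4;0.54 0.648 0 0 0 -0.228 -0.4;0.54 0.648 0 0 0 -0.228 -0.4;0.54 0.648 0 0 0 -0.228 -0.4;0.54 0.648 0 0 0 -0.228 -0.4"

```text
clock: 14.48
ee_pos: [485.0, 171.2, 349.4]
orientation: [-0.395, 0.918, -0.0, -0.001]
contact_force: [1.0, 1.0, -1.3]
opening: 0.509
gripper_force: 31.4
```

Run:
```python
from h import *
go(365.2,287.3,270,177.8)
```

```text
shift [-0.0109  0.8336  0.3972] turn [ 0.0004 -0.0006 -0.2289] mm 185 psi 136.6
```

>>> drive_tool --moves "-0.01 0.833 0 0 0 -0.229 -0.4;-0.01 0.833 0.1 0 0 -0.229 -0.4;-0.01 0.833 0.4 0 0 -0.229 -0.4;-0.01 0.833 0.4 0 0 -0.229 -0.4;-0.01 0.833 0.4 0 0 -0.229 -0.4"

```text
clock: 15.1
ee_pos: [365.6, 286.6, 268.8]
orientation: [-0.692, 0.722, -0.001, -0.002]
contact_force: [-0.3, 0.4, -0.4]
opening: 0.508
gripper_force: 31.6
```

>>> drive_tool --moves "0 0 0 0 0 0 -0.4;0 0 0 0 0 0 -0.4"

```text
clock: 15.35
ee_pos: [366.7, 286.7, 271.2]
orientation: [-0.692, 0.722, 0.0, 0.001]
contact_force: [0.3, -1.3, -0.3]
opening: 0.513
gripper_force: 31.6
```

Run:
```python
from h import *
go(365.2,287.3,210,177.8)
p=viewer.capture('wrist');save(p,'w8');s=sensors.observe()
for l,z in(('soap_c',s['ee_pos'][2]-154),('rack_c',28)):print(l,[(round(d['confidence'],2),plane(p,d['pixels'],z)) for d in nets.outline_of(p,l)])
```

```text
shift [-0.0021  0.0076  0.3062] turn [-0.0002  0.0004 -0.0012] mm 61 psi 177.6
soap_c [(0.75, array([367.7, 282.3,  72.7,  41.9,  87.7]))]
rack_c [(0.92, array([363.8, 257.7,  56.6,  44.6,  -2.5]))]
```

>>> drive_tool --moves "-0.007 0.008 0.15 0 0 0 -0.4;-0.007 0.008 0.25 0 0 0 -0.4;-0.007 0.008 0.28 0 0 0 -0.4;-0.007 0.008 0.295 0 0 0 -0.4;-0.007 0.008 0.3 0 0 0 -0.4"

```text
clock: 16.12
ee_pos: [364.6, 288.7, 211.1]
orientation: [-0.693, 0.721, 0.0, 0.001]
contact_force: [-1.0, 0.1, -1.0]
opening: 0.509
gripper_force: 31.6
```

>>> drive_tool --moves "0 0 0.003 0 0 0 -0.4;0 0 0.006 0 0 0 -0.4"

```text
clock: 16.38
ee_pos: [364.5, 288.6, 210.1]
orientation: [-0.694, 0.72, 0.0, 0.0]
contact_force: [-3.7, -3.0, 14.0]
opening: 0.506
gripper_force: 33.3
```

Contact comes at the expected height, so I release the soap. Next I go toward the white comb via a look back at the tray.

>>> drive_tool --moves "0 0 -0.006 0 0 0 0.2;0 0 -0.006 0 0 0 0.7;0 0 -0.006 0 0 0 0.7;0 0 -0.3 0 0 0 0.7;0 0 -0.6 0 0 0 1"

```text
clock: 17.0
ee_pos: [364.3, 288.2, 330.2]
orientation: [-0.694, 0.72, -0.0, -0.001]
contact_force: [1.6, 1.9, -0.6]
opening: 1.0
gripper_force: 0.0
```

>>> drive_tool --moves "0.25 0 -0.3 0 0 0 1;0.25 0 -0.3 0 0 0 1;0.25 0 -0.3 0 0 0 1"

```text
clock: 17.38
ee_pos: [362.4, 238.0, 389.9]
orientation: [-0.693, 0.721, 0.0, 0.001]
contact_force: [-0.8, 0.2, -1.1]
opening: 1.003
gripper_force: 0.0
```

Run:
```python
from h import *
p=viewer.capture('wrist');save(p,'w9');s=sensors.observe();print(s['clock'],s['ee_pos'],psi())
for l,z in(('soap_c',56),('rack_c',28),('bay_saddles',10)):print(l,[(round(d['confidence'],2),plane(p,d['pixels'],z)) for d in nets.outline_of(p,l)])
go(448,60,300,101)
```

```text
17.425 [362.37174262 238.36385165 388.74879095] 177.77424219684238
soap_c [(0.86, array([366.3, 285.3,  73.3,  42.7,  88.7])), (0.63, array([363.8, 273.5, 136.8, 101.4,  87.7])), (0.19, array([365. , 275.2,  95.6,  51.5,  87.8]))]
rack_c [(0.56, array([366. , 285.8, 105.6,  57.2,  87.6]))]
bay_saddles [(0.82, array([484.4, 286.1, 156.4, 116.8,  87.7]))]
shift [ 0.8764 -0.4623  0.4402] turn [-1.000e-04 -1.000e-03  4.268e-01] mm 217 psi 177.8
```

View pics/w9.png

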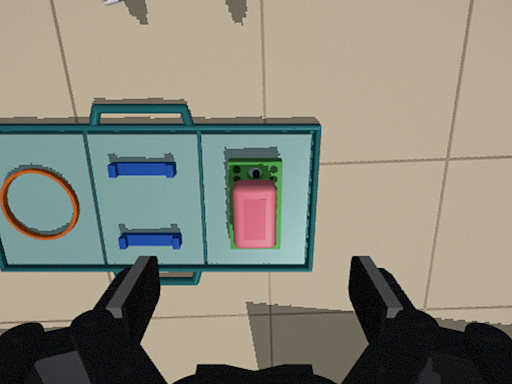

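The soap lies flat, lengthwise and centred on the rack, at (256,214) in the picture. The white comb is next.

>>> drive_tool --moves "0.44 -0.23 0.1 0 0 0.213 1;0.44 -0.23 0.1 0 0 0.213 1;0.44 -0.23 0.1 0 0 0.213 1;0.44 -0.23 0.1 0 0 0.213 1"

```text
clock: 18.08
ee_pos: [405.4, 148.7, 367.8]
orientation: [-0.416, 0.909, -0.001, -0.002]
contact_force: [0.2, -0.5, -0.3]
opening: 0.999
gripper_force: 0.0
```

Run:
```python
from h import *
go(446,60,320,101)
```

```text
shift [ 0.2018 -0.4436  0.2393] turn [-0.0003 -0.001   0.2119] mm 109 psi 139.1
```

>>> drive_tool --moves "0.202 -0.444 0.24 0 0 0.212 1;0.202 -0.444 0.24 0 0 0.212 1;0.202 -0.444 0.24 0 0 0.212 1;0.202 -0.444 0.24 0 0 0.212 1;0.202 -0.444 0.24 0 0 0.212 1"

```text
clock: 18.7
ee_pos: [446.5, 60.6, 320.0]
orientation: [-0.099, 0.995, -0.001, -0.001]
contact_force: [-0.0, -0.0, 0.6]
opening: 0.995
gripper_force: 0.0
```

Run:
```python
from h import *
p=viewer.capture('wrist');save(p,'w10')
for d in nets.outline_of(p,'comb_white_c'):
    m=d['pixels'].astype(np.uint8);print(round(d['confidence'],2),plane(p,m,10),cv2.boundingRect(m))
w=(p['image'].min(2)>185).astype(np.uint8);w=cv2.morphologyEx(w,3,np.ones((7,7)));print('white',plane(p,w,10))
go(446,60,176,101)
```

```text
0.72 [443.5  58.8 120.1  33.   10.9] (234, 102, 40, 134)
white [442.9  58.6 117.2  31.3  11.5]
shift [ 0.0016 -0.0025  0.7227] turn [-0.0002 -0.0005  0.0027] mm 145 psi 101.5
```

View pics/w10.png

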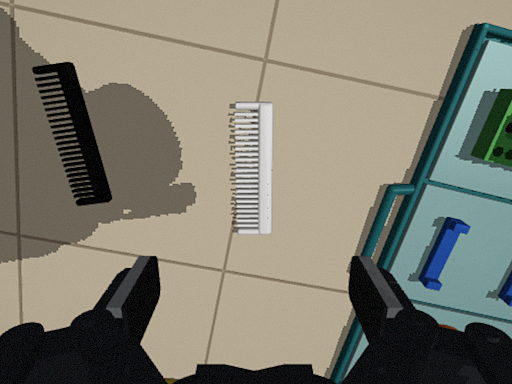

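The white comb lies at (252,168) and the black one at (75,135), well clear of it. I'll grasp the white comb at its centre.

>>> drive_tool --moves "0.013 -0.006 0.3 0 0 0.002 1;0.013 -0.006 0.6 0 0 0.002 1;0.013 -0.006 0.722 0 0 0.002 0.5;0.013 -0.006 0.722 0 0 0.002 0.5;0.013 -0.006 0.722 0 0 0.002 0" --newtons 25

```text
clock: 19.42
ee_pos: [444.6, 59.2, 177.7]
orientation: [-0.096, 0.995, 0.0, 0.0]
contact_force: [-0.2, -0.1, 0.8]
opening: 0.553
gripper_force: 0.0
```

>>> drive_tool --moves "0 0 0 0 0 0 -0.8;0 0 0 0 0 0 -0.8;0 0 0 0 0 0 -0.8;0 0 0 0 0 0 -0.8;0 0 0 0 0 0 -0.8"

```text
clock: 20.05
ee_pos: [444.6, 59.1, 178.3]
orientation: [-0.096, 0.995, 0.001, 0.001]
contact_force: [-1.9, 2.4, 7.8]
opening: 0.365
gripper_force: 25.2
```

>>> drive_tool --moves "0 0 -0.3 0 0 0 -0.8;0 0 -0.6 0 0 0 -0.8;0 0 -0.85 0 0 0 -0.8;0 0 -0.85 0 0 0 -0.8"

```text
clock: 20.55
ee_pos: [444.8, 59.0, 351.9]
orientation: [-0.096, 0.995, 0.002, 0.005]
contact_force: [-0.1, 0.2, -1.9]
opening: 0.358
gripper_force: 25.4
```

Run:
```python
from h import *
p=viewer.capture('wrist');save(p,'w11');s=sensors.observe();print(s['ee_pos'],s['opening'])
for d in nets.outline_of(p,'comb_white_c'):
    m=d['pixels'].astype(np.uint8);print(round(d['confidence'],2),plane(p,m,s['ee_pos'][2]-167),cv2.boundingRect(m))
go(484.7,285.2,300,177.8)
```

```text
[444.04204862  58.7097812  349.48385942] 0.36471466177899564
0.89 [444.8  58.9 121.4  32.1  11. ] (215, 128, 76, 229)
shift [-0.4162  1.0736  0.2421] turn [-1.00e-04  1.00e-03 -4.27e-01] mm 235 psi 100.9
```

>>> drive_tool --moves "-0.21 0.537 0 0 0 -0.213 -0.8;-0.21 0.537 0 0 0 -0.213 -0.8;-0.21 0.537 0 0 0 -0.213 -0.8;-0.21 0.537 0 0 0 -0.213 -0.8;-0.21 0.537 0 0 0 -0.213 -0.8"

```text
clock: 21.28
ee_pos: [464.5, 172.0, 345.6]
orientation: [-0.417, 0.909, -0.0, -0.001]
contact_force: [0.0, 0.4, -0.5]
opening: 0.36
gripper_force: 25.4
```

Run:
```python
from h import *
go(484.7,284.8,260,177.8)
```

```text
shift [-0.4943  0.2913  0.4269] turn [ 0.0004 -0.0007 -0.2141] mm 143 psi 139.3
```

>>> drive_tool --moves "-0.494 0.291 0 0 0 -0.214 -0.8;-0.494 0.291 0.1 0 0 -0.214 -0.8;-0.494 0.291 0.4 0 0 -0.214 -0.8;-0.494 0.291 0.42 0 0 -0.214 -0.8;-0.494 0.291 0.42 0 0 -0.214 -0.8"

```text
clock: 21.9
ee_pos: [485.0, 284.6, 261.4]
orientation: [-0.692, 0.722, -0.0, -0.002]
contact_force: [-0.2, 0.2, 0.3]
opening: 0.359
gripper_force: 25.4
```

>>> drive_tool --moves "0 0 0 0 0 0 -0.8;0 0 0 0 0 0 -0.8"

```text
clock: 22.15
ee_pos: [485.4, 284.9, 263.8]
orientation: [-0.693, 0.721, 0.0, 0.001]
contact_force: [-0.2, -0.5, 0.0]
opening: 0.36
gripper_force: 25.4
```

Run:
```python
from h import *
go(484.7,284.8,196,177.8)
p=viewer.capture('wrist');save(p,'w12');s=sensors.observe()
d=nets.outline_of(p,'comb_white_c')[0];print(d['confidence'],plane(p,d['pixels'],s['ee_pos'][2]-167),s['ee_pos'])
b=p['image'].astype(int);m=((b[:,:,2]>120)&(b[:,:,0]<60)).astype(np.uint8)
n,_,st,c=cv2.connectedComponentsWithStats(m)
for q,t in zip(c[1:],st[1:]):
    if t[4]>60:print(t,ray(p,q,18).round(1))
```

```text
shift [0.0012 0.0038 0.339 ] turn [-0.0003  0.0004 -0.0007] mm 68 psi 177.7
0.64 [486.4 280.6 119.1  32.1  87.7] [485.3467287  284.93524948 263.7544469 ]
[281  73  50   6 155] [451.8 202.8  18. ]
[399  73 113   5 302] [360.5 206.4  18. ]
[ 36  74  60   5 137] [598.2 197.   18. ]
[166 110  17 169 476] [541.1 274.7  18. ]
[291 134   8  20  74] [458.9 243.6  18. ]
[206 137  10  16  89] [513.2 242.   18. ]
[300 136  13  21 132] [451.6 244.7  18. ]
[  7 236  12  36  73] [665.3 317.7  18. ]
[402 301  59   2 111] [354.  371.8  18. ]
```

>>> drive_tool --moves "-0.006 0.004 0.15 0 0 0 -0.8;-0.006 0.004 0.28 0 0 0 -0.8;-0.006 0.004 0.31 0 0 0 -0.8;-0.006 0.004 0.33 0 0 0 -0.8;-0.006 0.004 0.335 0 0 0 -0.8"

```text
clock: 22.88
ee_pos: [484.7, 286.5, 196.6]
orientation: [-0.693, 0.72, 0.0, 0.001]
contact_force: [-0.2, 0.2, -0.5]
opening: 0.364
gripper_force: 25.4
```

>>> drive_tool --moves "0 0 0.004 0 0 0 -0.8;0 0 0.007 0 0 0 -0.8"

```text
clock: 23.12
ee_pos: [484.7, 286.5, 196.3]
orientation: [-0.694, 0.72, -0.0, 0.001]
contact_force: [-5.0, -1.5, 15.2]
opening: 0.362
gripper_force: 26.9
```

>>> drive_tool --moves "0 0 -0.006 0 0 0 0;0 0 -0.006 0 0 0 0.2;0 0 -0.006 0 0 0 0.2;0 0 -0.3 0 0 0 0.2;0 0 -0.6 0 0 0 1"

```text
clock: 23.75
ee_pos: [484.3, 286.0, 315.1]
orientation: [-0.694, 0.72, -0.0, -0.001]
contact_force: [1.5, 1.3, 0.3]
opening: 0.792
gripper_force: 0.0
```

>>> drive_tool --moves "0.3 -0.2 -0.3 0 0 0 1;0.3 -0.2 -0.3 0 0 0 1;0.3 -0.2 -0.3 0 0 0 1"

```text
clock: 24.12
ee_pos: [522.9, 223.7, 376.3]
orientation: [-0.693, 0.721, -0.0, 0.002]
contact_force: [0.8, 0.5, -0.7]
opening: 0.998
gripper_force: 0.0
```

Run:
```python
from h import *
p=viewer.capture('wrist');save(p,'w13');s=sensors.observe();print(s['clock'],s['ee_pos'],psi())
for l,z in(('comb_white_c',28),('bay_round',10),('bay_saddles',10),('bay_pins',10)):print(l,[(round(d['confidence'],2),plane(p,d['pixels'],z)) for d in nets.outline_of(p,l)])
b=p['image'].astype(int)
m=((b[:,:,0]>150)&(b[:,:,1]<120)&(b[:,:,2]<70)).astype(np.uint8);print('ring',plane(p,cv2.morphologyEx(m,3,np.ones((5,5))),18))
go(598,-228,360,60)
```

```text
24.175 [522.25286622 224.18728764 374.79079501] 177.7157687538621
comb_white_c [(0.66, array([486.9, 283.1, 120.1,  32. ,  88.2]))]
bay_round [(0.55, array([604.5, 281.4, 158.6, 118.2,  87.7]))]
bay_saddles [(0.56, array([484.7, 286. , 156.1, 115.9,  87.7]))]
bay_pins [(0.71, array([365.3, 290.3, 156.8, 117.9,  87.7])), (0.64, array([484.7, 286.1, 156. , 116. ,  87.7]))]
ring [604.1 281.1  81.7  81.3 -50.4]
shift [ 2.25   -0.4666  0.0685] turn [-1.000e-04 -8.000e-04  6.547e-01] mm 460 psi 177.9
```

View pics/w13.png

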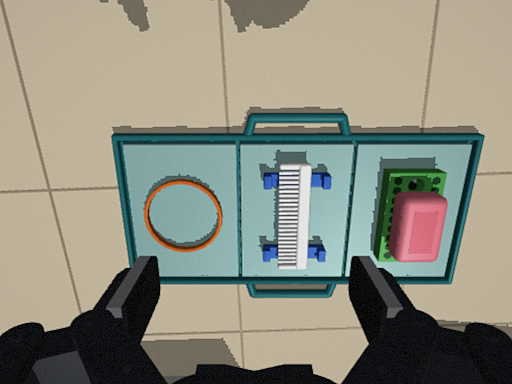

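The comb lies lengthwise across both saddles between the lips, at (294,217). It measures (487, 283) against a bay centre of (485, 286). The blue tin is last.

>>> drive_tool --moves "0.75 -0.155 0.02 0 0 0 1;0.75 -0.155 0.02 0 0 0 1;0.75 -0.155 0.02 0 0 0 1"

```text
clock: 24.75
ee_pos: [547.1, 71.9, 369.5]
orientation: [-0.693, 0.721, 0.0, -0.001]
contact_force: [1.0, 1.2, 0.1]
opening: 1.002
gripper_force: 0.0
```

>>> drive_tool --moves "0.75 -0.155 0.02 0 0 0 1;0.75 -0.155 0.02 0 0 0 1;0.75 -0.155 0.02 0 0 0 1"

```text
clock: 25.12
ee_pos: [572.6, -79.4, 365.3]
orientation: [-0.693, 0.721, 0.001, -0.001]
contact_force: [-0.2, 0.1, -0.6]
opening: 1.001
gripper_force: 0.0
```

>>> drive_tool --moves "0.75 -0.155 0.02 0 0 0 1;0.75 -0.155 0.02 0 0 0 1;0.75 -0.155 0.02 0 0 0 1;0.75 -0.155 0.02 0 0 0 1"

```text
clock: 25.62
ee_pos: [598.0, -229.8, 360.7]
orientation: [-0.693, 0.721, 0.001, -0.001]
contact_force: [0.3, 0.3, -0.6]
opening: 1.001
gripper_force: 0.0
```

Run:
```python
from h import *
p=viewer.capture('wrist');save(p,'w14');s=sensors.observe();print(s['clock'],s['ee_pos'],psi())
print([(d['centre'],d['confidence']) for d in nets.search_frame(p,'tin_blue_c')])
b=p['image'].astype(int)
m=((b[:,:,2]>90)&(b[:,:,0]<70)&(b[:,:,1]<80)).astype(np.uint8);m=cv2.morphologyEx(m,3,np.ones((7,7)))
c=max(cv2.findContours(m,0,2)[0],key=cv2.contourArea)[:,0]
w=np.array([ray(p,u,40)[:2] for u in c],np.float32);print('blue',plane(p,m,40),cv2.minEnclosingCircle(w),cv2.boundingRect(c))
go(597,-227,190,177.8)
```

```text
25.675 [ 597.89912277 -228.70418458  361.01489889] 177.74828468423829
[([599.8, -234.4, 41.8], 0.81)]
blue [ 600.3 -231.7   53.9   53.5  -47.3] ((599.9957885742188, -232.11672973632812), 27.298904418945312) (222, 142, 61, 58)
shift [-0.0045  0.0031  0.8573] turn [0.0005 0.0001 0.    ] mm 171 psi 177.8
```

>>> drive_tool --moves "0.016 -0.011 0.3 0 0 0 1;0.016 -0.011 0.6 0 0 0 1;0.016 -0.011 0.8 0 0 0 1;0.016 -0.011 0.855 0 0 0 1;0.016 -0.011 0.855 0 0 0 1" --newtons 35

```text
clock: 26.35
ee_pos: [600.5, -230.9, 191.9]
orientation: [-0.694, 0.72, 0.0, -0.0]
contact_force: [-0.4, -0.2, 0.8]
opening: 1.004
gripper_force: 0.0
```

>>> drive_tool --moves "0 0 0 0 0 0 0;0 0 0 0 0 0 0;0 0 0 0 0 0 -0.2;0 0 0 0 0 0 -0.2;0 0 0 0 0 0 -0.2"

```text
clock: 26.98
ee_pos: [600.6, -231.7, 193.8]
orientation: [-0.694, 0.72, -0.001, 0.001]
contact_force: [-1.7, 2.9, 5.0]
opening: 0.644
gripper_force: 36.1
```

>>> drive_tool --moves "0 0 -0.3 0 0 0 -0.2;0 0 -0.6 0 0 0 -0.2;0 0 -0.8 0 0 0 -0.2;0 0 -0.8 0 0 0 -0.2"

```text
clock: 27.48
ee_pos: [600.6, -232.1, 357.2]
orientation: [-0.694, 0.72, -0.004, 0.003]
contact_force: [0.4, 0.3, -1.4]
opening: 0.638
gripper_force: 37.9
```

Run:
```python
from h import *
p=viewer.capture('wrist');save(p,'w15');s=sensors.observe();print(s['clock'],s['ee_pos'],psi(),s['opening'])
b=p['image'].astype(int)
m=((b[:,:,2]>60)&(b[:,:,0]<60)&(b[:,:,2]>b[:,:,1]+30)).astype(np.uint8);m=cv2.morphologyEx(m,3,np.ones((7,7)))
print('blue',plane(p,m,s['ee_pos'][2]-150),cv2.boundingRect(m))
go(604.5,281,330,177.8)
```

```text
27.525 [ 599.92054105 -231.87008162  354.40962512] 177.7947353474116 0.6428373289748885
blue [ 603.7 -236.    58.6   54.4  -69.3] (191, 209, 127, 122)
shift [-2.5633  0.0764  0.1215] turn [-0.0016 -0.     -0.    ] mm 513 psi 177.8
```

>>> drive_tool --moves "-0.855 0.025 0 0 0 0 -0.2;-0.855 0.025 0 0 0 0 -0.2;-0.855 0.025 0 0 0 0 -0.2"

```text
clock: 27.9
ee_pos: [600.7, -58.8, 350.5]
orientation: [-0.694, 0.72, 0.001, -0.001]
contact_force: [0.9, -1.3, -1.6]
opening: 0.638
gripper_force: 37.9
```

>>> drive_tool --moves "-0.855 0.025 0 0 0 0 -0.2;-0.855 0.025 0 0 0 0 -0.2;-0.855 0.025 0 0 0 0 -0.2"

```text
clock: 28.28
ee_pos: [602.3, 112.6, 350.5]
orientation: [-0.694, 0.72, 0.0, -0.001]
contact_force: [0.6, 0.2, -0.6]
opening: 0.643
gripper_force: 37.9
```

>>> drive_tool --moves "-0.855 0.025 0 0 0 0 -0.2;-0.855 0.025 0 0 0 0 -0.2;-0.855 0.025 0.2 0 0 0 -0.2;-0.855 0.025 0.4 0 0 0 -0.2;-0.855 0.025 0.4 0 0 0 -0.2"

```text
clock: 28.9
ee_pos: [602.9, 280.9, 266.9]
orientation: [-0.694, 0.72, 0.001, -0.004]
contact_force: [0.9, -0.7, 0.1]
opening: 0.638
gripper_force: 37.9
```

Run:
```python
from h import *
go(604.5,282,204,177.8)
s=sensors.observe();print(s['ee_pos'],s['opening'])
```

```text
shift [-0.0075 -0.0102  0.3145] turn [ 0.0022 -0.0017  0.0001] mm 63 psi 177.8
[602.85797123 280.9072738  266.91436577] 0.6375180276202538
```

>>> drive_tool --moves "-0.005 -0.004 0.15 0 0 0 -0.2;-0.005 -0.004 0.25 0 0 0 -0.2;-0.005 -0.004 0.29 0 0 0 -0.2;-0.005 -0.004 0.31 0 0 0 -0.2;-0.005 -0.004 0.32 0 0 0 -0.2"

```text
clock: 29.52
ee_pos: [605.8, 282.4, 208.5]
orientation: [-0.693, 0.721, -0.0, 0.001]
contact_force: [0.6, -0.2, -0.8]
opening: 0.643
gripper_force: 37.9
```

Run:
```python
from h import *
go(604.5,282,203.5,177.8)
s=sensors.observe();print(s['contact_force'])
```

```text
shift [0.0022 0.0064 0.0252] turn [-0.0004  0.0003  0.    ] mm 5 psi 177.8
[ 0.60535748 -0.20293991 -0.75115067]
```

>>> drive_tool --moves "0 0 0.01 0 0 0 -0.2;0 0 0.018 0 0 0 -0.2;0 0 0.025 0 0 0 -0.2;0 0 0.025 0 0 0 -0.2"

```text
clock: 30.02
ee_pos: [605.4, 282.5, 203.8]
orientation: [-0.694, 0.72, -0.0, 0.0]
contact_force: [-2.6, -1.3, 7.1]
opening: 0.638
gripper_force: 38.7
```

Floor contact came at the expected height. I release the tin, lift and check.

>>> drive_tool --moves "0 0 -0.004 0 0 0 0.6;0 0 -0.004 0 0 0 0.8;0 0 -0.004 0 0 0 1;0 0 -0.3 0 0 0 1;0 0 -0.6 0 0 0 1"

```text
clock: 30.65
ee_pos: [605.3, 282.3, 322.9]
orientation: [-0.694, 0.72, -0.0, -0.001]
contact_force: [0.9, 1.4, -0.4]
opening: 0.997
gripper_force: 0.0
```

>>> drive_tool --moves "0.6 0.4 -0.35 0 0 0 1;0.6 0.4 -0.35 0 0 0 1;0.6 0.4 -0.35 0 0 0 1;0.6 0.4 -0.35 0 0 0 1"

```text
clock: 31.15
ee_pos: [519.9, 164.0, 394.7]
orientation: [-0.693, 0.721, -0.0, 0.002]
contact_force: [0.4, -0.3, 0.2]
opening: 1.003
gripper_force: 0.0
```

Run:
```python
from h import *
p=viewer.capture('wrist');save(p,'w16');s=sensors.observe();print(s['clock'],s['ee_pos'])
for l,z in(('tin_blue_c',50),('soap_c',56),('comb_white_c',28),('rack_c',28)):print(l,[(round(d['confidence'],2),plane(p,d['pixels'],z)) for d in nets.outline_of(p,l)])
t=viewer.capture('top')
a=cv2.imread('pics/w16.png');b=cv2.cvtColor(t['image'],cv2.COLOR_RGB2BGR)
cv2.imwrite('pics/fin.png',np.vstack([a[80:384],cv2.resize(b[100:320,90:420],(512,290))]))
```

```text
31.2 [520.55601072 164.91668275 393.64413381]
tin_blue_c [(0.82, array([604. , 273.7,  74.3,  53.7,  78.5]))]
soap_c [(0.58, array([371.7, 282.9,  77.1,  48.3,  89.3])), (0.57, array([696. ,  40.3,  54.8,  47.3, -86.9]))]
comb_white_c [(0.57, array([486.6, 281.8, 121.5,  32.7,  88.5]))]
rack_c [(0.87, array([368. , 262.2,  64.2,  63.1,  -0.8]))]
```

View pics/fin.png

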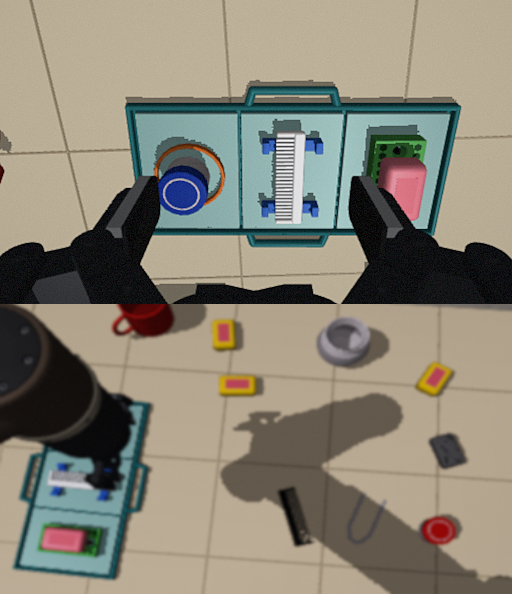

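All four items are in place: the tin upright in the ring, the comb on the saddles, and the soap centred on the rack once parallax is allowed for. The look-alikes have not moved.

```bash
python3 -c "
from h import *
print(ctrl.sign_off())"
```

```text
the job is handed in; nothing more can be done
None
```

I handed the job in at about 31 s: the rack is seated on its pins with the soap laid on it afterwards, the blue tin stands in the ring, the white comb lies across the saddles, and I left the look-alikes alone.

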